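# Free the jammed sample tray with the release rod

### The arm

A 6-joint arm with a two-finger parallel gripper is mounted at the origin on a cart in front of the work surface, level with it; the furniture and walls round the work are solid. World frame = base frame: x ahead of the robot, y to its left, z up, the work surface at z = 0. Lengths are in m, angles in rad, forces in N, time in s.
With the tool pointing down it reaches from about 0.35 to 0.725 m from the base axis. Payload 6 kg.
Tool frame: the origin (TCP) lies on the centre line of the jaws, within the pads' length; the fingertips stand env.nose_length ahead of it and the grasp point (between the pads) is the TCP (env.nose_length is the distance from the TCP to the fingertips, in m); x points along the fingers, y is the direction in which the jaws open and shut, and the axes are right-handed (so a half turn about x gives the same grasp; the last joint's range is limited). The gripper opens to 85 mm and grips with 20 to 120 N. Pads are 22 mm wide; open, the fingers measure 114 mm over their backs; the gripper's body (76 mm by 85 mm) begins 54 mm behind the grasp point. The pads swing forward as they close: fully open they stand 13 mm farther back than shut.
Start: joints at [0.334, 0.04, 0.085, 0, -1.615, -0.334], TCP at [0.6, 0, 0.25] pointing down, gripper open.
Joint ranges: [-2.56, 2.56], [-1.29, 2.01], [-1.08, 1.49], [-3.29, 1.98], [-2.81, -0.18], [-2.99, 2.99]. Speed limits (rad/s): [2.57, 2.57, 3.01, 3.14, 3.14, 3.14].

### API

Orientations are given as a 3x3 rotation matrix whose columns are the frame's x, y, z axes.
In Python, from bench import env, vision, finder gives the robot as it stands.
- The arm moves only by the shell command python3 -m creep 'ROWS' [OPENING]. ROWS is JSON, a list of rows, each an object of numbers: "x", "y", "z": the shift along the tool's x, y, z in units of 30 mm (1.0 is 30 mm); "spin": the turn about the tool's x in units of 6 degrees (1.0 is 6 degrees). A call has 1 to 20 rows; each row shifts and turns the pose as measured when the row begins, along the tool's axes as they then stand; what a row does not reach is not made up. A row lasts 1/10 s, in which the tool goes at most 50 mm and 8.59 degrees, less where a joint would pass 70% of its speed; a pose out of reach is approached as far as the arm can. A call is refused whole if a number of a shift passes 1 or a number of a turn 1, either way. A call with a gripper value outside its range is refused whole. OPENING is the opening in per cent of the stroke, from 0 (shut) to 100 (fully open), set as the call begins (- or left out, the last holds). The fingers move at their own pace and stop on an object; the grip force is fixed at half the most. Time passes only in rows, so rows that do not move let the fingers close. It gives the time, the measured TCP pose, the force and the opening at its end, in the units of the state.
- env.read_state(): the state, without advancing time (a new reading comes with each control period).
- vision.get_image(name): name is "scene" or "side" or "wrist"; returns a dict with "color" (384x512x3 uint8, red, green, blue), "fx", "fy", "cx", "cy" (pixels), "position" and "rotation" of the camera in the world. Camera axes: x right, y down, z forward; pixel columns grow to the right and rows downward; lengths in m; the calibration is good to about 2 mm. The wrist camera is an equidistant fisheye: a pixel r from the principal point sees the ray r / f radians off the axis. A picture is of the moment at which its call begins. There is no depth.
- env.close_job(): hands the job in, once; it reports no verdict.
Trained networks look in a picture, given as the dict that the camera call returned (one of the last four; its "shot" number tells which), for a name from the list of things; names that differ only in an ending like _2 or _b are one class to them, and where a whole thing is asked for, a point or a joint stands for the part that bears it (a point fixed in the world has none). Each returns a list of dicts, best first, with "score" (0 to 1); they miss things now and then, are a little off and sometimes report something else, mostly with a low value. They report only what shows in the picture. A call takes as long as a camera call. They do not tell look-alikes from the thing itself.
- finder.recognise(picture, query): "box" ([left, top, right, bottom] in pixels, round what is visible of it).
The state is a dict: "time": time; "q": joint angles; "dq": joint speeds; "effort": joint torques, N m; "ee_pos": TCP position; "tcp_rot": TCP orientation; "wrist_force": force on the tool from outside, world axes, zero at the start; "moment": the same for the moment, N m; "finger_gap": opening from 0.0 (shut) to 1.0 (fully open).
Only numpy, scipy, OpenCV 4.12 (cv2) and the standard library are available. Lean on these libraries where they do the work, as an engineer would, in place of code of your own. Each camera call takes 0.05 s, during which the arm holds its last target.

### The job

The sample reader has lost power and its tray is locked shut. Take the release rod from its holder, push it down through the narrow slot in the reader's top cover to press the hidden latch tab so that the tray springs ajar, stand the rod upright in its holder again, fully home, and pull the tray out as far as it goes. Leave the beaker, the brown bottle and the timer where they stand.

Things in the scene. Friction and masses are not known exactly. Their poses are not given: they have to be found in the camera images.
- reader: small white bench instrument, 130 mm deep (its x), 120 mm wide (its y), 80 mm high, fixed to the worktop; origin at the centre of its underside, z up; its front, with the tray, faces its own -x. Its flat top cover has the orange-edged release slot. It has no power, so the display is dark.
- slot (a point): centre of the release slot's mouth, on the top cover (80 mm above the worktop), 25 mm in front of and 30 mm to the -y side of the reader's middle; axes as the reader's. The slot measures 11 mm along the reader's x and 26 mm along its y and goes straight down. The hidden tab lies 22 mm below the mouth and fills the area under it.
- latch_tab (a joint): hidden spring tab below the slot: 0 at rest, grows as it is pressed straight down, stop at 0.010 m. The latch lets go at about 0.006 m of travel (tip about 28 mm below the mouth); pressing takes 1.5 N at first and 4.5 N at the stop. It springs back up.
- tray (a joint): sample tray, slides out of the reader towards the reader's -x: 0 shut and latched, stop at 0.070 m. When the latch lets go, a spring pushes it out to about 0.03 m; from there it must be pulled (about 1 N) and stays where it is left.
- pull_grip (a point): where to grip the tray's pull grip; moves with the tray, axes as the reader's. The grip is a blue block standing out of the tray's grey front: 20 mm wide (y), 34 mm out from the front plate (x), 30 mm high (z), its top 65 mm above the worktop; the point is 19 mm out from the front plate, 50 mm above the worktop, midway in width. Both sides are free for fingers.
- rod: loose release rod, 60 g, 128 mm long, standing upright; origin at the lower tip, z along the rod towards the handle. Steel shaft 6 mm thick from 0 to 70 mm with round tip, dark steel collar 28 mm across from 70 to 76 mm, round orange handle 18 mm thick from 76 to 128 mm.
- rod_tip (a point): the rod's lower tip
- rod_grip (a point): the middle of the rod's handle, 104 mm above the tip, on the rod's axis
- holder: fixed grey block 60 x 60 x 76 mm with a 14 mm round hole straight down through its middle; origin at the centre of its underside. The rod stands in it with its collar resting on the block's top, tip 6 mm above the worktop. Between holder and reader stand a mixer and a blue-lidded centrifuge, up to 105 mm tall: carry the rod above them.
- holder_hole (a point): centre of the holder's hole at the block's top, 76 mm above the worktop
- beaker: clear plastic beaker, bystander, 64 mm across, 76 mm high, origin at the centre of its underside
- bottle: brown bottle with black cap, bystander, 46 mm across, 88 mm high, origin at the centre of its underside
- timer: white timer lying flat, bystander, 75 x 75 x 17 mm, origin at the centre of its underside
Things that resemble listed ones, but are neither listed nor needed, are in the scene too. Of the things that look like the rod, the smallest one is meant.

How it is judged:
On the way, in this order (a step that is already met when the one before it is completed fails the run):
1. the rod's tip, through the slot, presses the hidden tab until the latch lets go (value of joint latch_tab above 0.0055 m and z of rod_tip in the frame of slot below -0.024 m and horizontal distance between rod_tip and slot below 0.014 m), for 0.1 s.
2. the tray is pulled out (value of joint tray above 0.06 m), for 0.2 s.
At the end, for the whole second after the job is handed in: The tray stands at least 60 mm out (its stop is at 70 mm), and the rod stands at rest in its holder, within 0.1 rad of upright, its tip at least 65 mm below the holder's top (70 mm when fully home) and its handle within 10 mm of the hole's axis (value of joint tray above 0.06 m and horizontal distance between rod_grip and holder_hole below 0.01 m and z of rod_tip in the frame of holder_hole below -0.065 m and angle between rod's own z axis and vertical below 0.1 rad and linear speed of rod below 0.02 m/s); the robot touches nothing.
It fails at once if the beaker is moved by more than 30 mm or tipped (distance of beaker from where it was at the start of the episode above 0.03 m or angle between beaker's own z axis and vertical above 0.5 rad).
It fails at once if the bottle is moved by more than 30 mm or tipped (distance of bottle from where it was at the start of the episode above 0.03 m or angle between bottle's own z axis and vertical above 0.5 rad).
It fails at once if the timer is moved by more than 30 mm (distance of timer from where it was at the start of the episode above 0.03 m).
It also fails if it takes over 62 s, if anything falls off the work surface, if the arm or the gripper's body presses on something with over 40 N, if the wrist force passes 120 N, or if a joint passes its speed limit or range.

## Working session

There is one attempt and no reset: what is moved stays moved. The work goes in short steps, Python scripts to look and compute and a shell command to move; the robot and the scene stay as the last step left them, time stands still between calls to the robot, and variables do not carry over. Pictures are saved under pics/ and viewed, and the job is handed in when it is done.

```bash
ls; mkdir -p pics
cat > h.py <<'E'
import numpy as np, cv2
from bench import env, vision, finder
def shot(name,fn=None):
    p=vision.get_image(name)
    if fn: cv2.imwrite('pics/'+fn+'.png',cv2.cvtColor(p['color'],cv2.COLOR_RGB2BGR))
    return p
def ray(p,u,v,wrist=False):
    x=(u-p['cx']);y=(v-p['cy'])
    if wrist:
        x/=p['fx'];y/=p['fy'];r=np.hypot(x,y)
        d=np.array([np.sin(r)*x/r,np.sin(r)*y/r,np.cos(r)]) if r>1e-9 else np.array([0,0,1.])
    else:
        d=np.array([x/p['fx'],y/p['fy'],1]);d/=np.linalg.norm(d)
    return np.array(p['position']),np.array(p['rotation'])@d
def atz(p,u,v,z,wrist=False):
    o,d=ray(p,u,v,wrist);return o+d*(z-o[2])/d[2]
def tri(rs):
    A=np.zeros((3,3));b=np.zeros(3)
    for o,d in rs:
        M=np.eye(3)-np.outer(d,d);A+=M;b+=M@o
    X=np.linalg.solve(A,b)
    return X,[np.linalg.norm((np.eye(3)-np.outer(d,d))@(X-o)) for o,d in rs]
def proj(p,X,wrist=False):
    c=np.array(p['rotation']).T@(np.array(X)-p['position'])
    if wrist:
        r=np.hypot(c[0],c[1]);t=np.arctan2(r,c[2]);return p['cx']+p['fx']*t*c[0]/r,p['cy']+p['fy']*t*c[1]/r
    return p['cx']+p['fx']*c[0]/c[2],p['cy']+p['fy']*c[1]/c[2]
def crop(p,box,fn,s=4):
    l,t,r,b=box
    c=p['color'][t:b,l:r]
    cv2.imwrite('pics/'+fn+'.png',cv2.cvtColor(cv2.resize(c,None,fx=s,fy=s,interpolation=cv2.INTER_CUBIC),cv2.COLOR_RGB2BGR))
E
python3 - <<'E'
from h import *
import pickle
P={}
for n in ['scene','side','wrist']:
    P[n]=shot(n,n+'0')
    print(n,np.round(P[n]['position'],3),P[n]['fx'],P[n]['cx'],P[n]['cy'])
    for q in ['reader','slot','pull_grip','rod','rod_grip','holder','beaker','bottle','timer']:
        try: print(q,[(np.round(d['box']).astype(int).tolist(),round(d['score'],2)) for d in finder.recognise(P[n],q)][:4])
        except Exception as e: print(q,e)
pickle.dump(P,open('P0.pkl','wb'))
s=env.read_state();print(s['time'],env.nose_length,s['ee_pos'],s['tcp_rot'],s['wrist_force'])
E
```

```text
pics
scene [-0.44   0.688  1.21 ] 488.48277382902944 255.07000376842763 192.28184028727796
reader [([287, 166, 326, 182], 0.74), ([202, 224, 232, 259], 0.39)]
slot [([291, 164, 325, 182], 0.8)]
pull_grip [([315, 172, 327, 179], 0.55)]
rod [([306, 166, 315, 204], 0.46), ([210, 218, 217, 235], 0.41)]
rod_grip [([302, 168, 317, 208], 0.73), ([209, 217, 220, 236], 0.61), ([315, 174, 325, 179], 0.59)]
holder [([204, 225, 230, 260], 0.83), ([315, 170, 326, 177], 0.25)]
beaker [([266, 203, 279, 229], 0.76), ([201, 224, 230, 260], 0.26)]
bottle [([114, 284, 131, 314], 0.69)]
timer []
side [-0.348 -0.917  0.78 ] 359.02210947269043 250.99253942963057 196.74217043673838
reader [([295, 210, 352, 255], 0.74)]
slot [([300, 209, 348, 258], 0.63)]
pull_grip [([301, 224, 328, 252], 0.89), ([296, 210, 351, 251], 0.65)]
rod [([265, 197, 276, 226], 0.69), ([306, 178, 316, 218], 0.62)]
rod_grip [([265, 196, 274, 221], 0.78), ([306, 179, 314, 209], 0.69)]
holder [([199, 179, 222, 207], 0.58)]
beaker [([230, 204, 244, 226], 0.55)]
bottle [([158, 159, 170, 178], 0.63)]
timer [([351, 279, 376, 302], 0.62)]
wrist [ 0.6   -0.072  0.373] 297.3186396354542 252.44636336629432 191.5031856136718
reader []
slot [([306, 238, 366, 310], 0.27)]
pull_grip []
rod [([340, 287, 346, 304], 0.54)]
rod_grip [([378, 0, 397, 13], 0.47), ([339, 291, 348, 302], 0.36)]
holder [([306, 238, 369, 310], 0.69), ([339, 296, 345, 300], 0.33)]
beaker [([353, 91, 421, 147], 0.92)]
bottle []
timer []
1.5 0.019 [5.99975872e-01 4.78400188e-05 2.50245966e-01] [[-1.20705346e-04 -9.99999992e-01 -3.09870247e-05]
 [ 5.49857288e-06 -3.09876887e-05  1.00000000e+00]
 [-9.99999993e-01  1.20705175e-04  5.50231322e-06]] [-0.12198181  1.2625855  -0.96424056]
```

View pics/scene0.png

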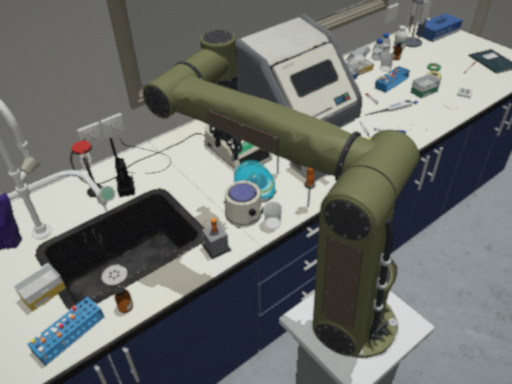

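View pics/side0.png

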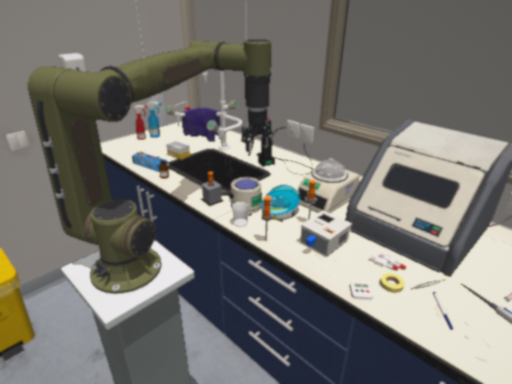

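View pics/wrist0.png

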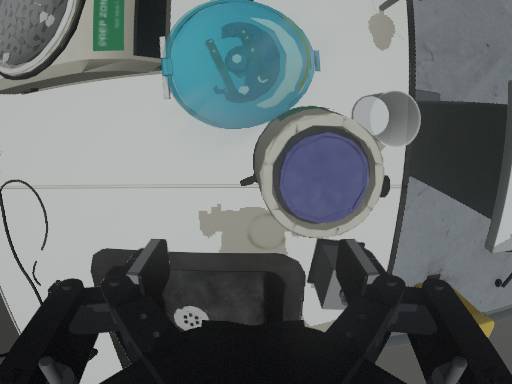

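Run:
```python
from h import *
import pickle
P=pickle.load(open('P0.pkl','rb'))
crop(P['scene'],(180,120,380,270),'c1');crop(P['side'],(190,160,390,310),'c2')
```

```text
(no output)
```

View pics/c1.png

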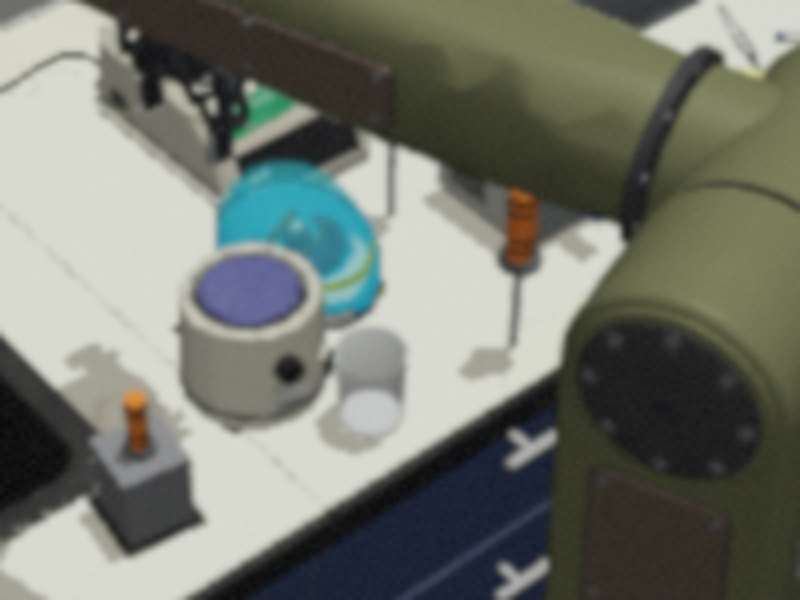

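View pics/c2.png

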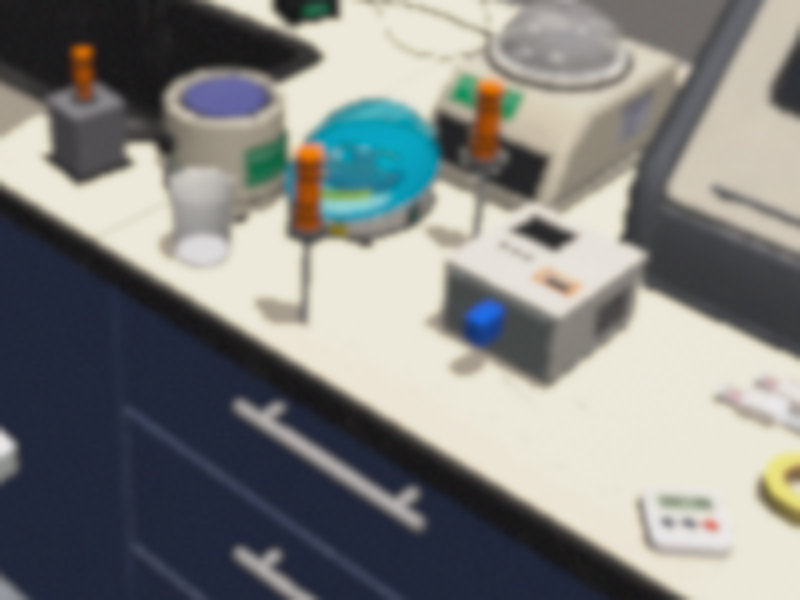

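Run:
```python
from h import *
import pickle
P=pickle.load(open('P0.pkl','rb'));S=P['scene'];D=P['side'];W=P['wrist']
print('handle top',tri([ray(S,213.7,219),ray(D,210.5,172.5)]))
print('collar',tri([ray(S,214.5,231.7),ray(D,210.5,184.3)]))
print('slot',atz(D,329.2,230.3,.08))
for n,u,v in [('c near',313,222.5),('front top L',301.5,226),('right top R',351,225),('front R', 328,236),('back',325,211.5)]: print(n,atz(D,u,v,.08))
print('grip',atz(D,311,240.5,.05))
print('lookA',atz(D,266,240,.0),atz(S,308.5,206.5,0)); print('lookB',atz(D,309,220.5,0))
print('beaker',atz(D,240,222,0),'timer',atz(D,361,291,.01),'bottle',atz(D,164,176,0),atz(S,123,309,0))
print('R',np.round(W['rotation'],3))
```

```text
handle top (array([0.47713465, 0.14721121, 0.13530007]), [np.float64(0.00021385601801081938), np.float64(0.00021385601801072668)])
collar (array([0.47588299, 0.14996991, 0.08027059]), [np.float64(0.00023299087594601202), np.float64(0.00023299087594617882)])
slot [ 0.54730886 -0.3946769   0.08      ]
c near [ 0.54696966 -0.32731965  0.08      ]
front top L [ 0.5011468  -0.31241868  0.08      ]
right top R [ 0.62781565 -0.42961363  0.08      ]
front R [ 0.51691349 -0.41073407  0.08      ]
back [ 0.63748664 -0.31460193  0.08      ]
grip [ 0.4914285  -0.36334001  0.05      ]
lookA [ 0.43560585 -0.20845538  0.        ] [ 0.42816161 -0.21578145  0.        ]
lookB [ 0.64970559 -0.2402582   0.        ]
beaker [ 0.44954742 -0.05641679  0.        ] timer [ 0.4405062  -0.58919371  0.01      ] bottle [0.46443119 0.50054067 0.        ] [0.45961253 0.49593965 0.        ]
R [[-1.     0.001 -0.   ]
 [ 0.001  0.96   0.28 ]
 [ 0.     0.28  -0.96 ]]
```

```bash
python3 - <<'E'
from h import *
import pickle
from scipy.optimize import minimize_scalar
P=pickle.load(open('P0.pkl','rb'));D=P['side']
for n,b,t in [('B',(309,220.5),(312.5,180.5)),('A',(266,240),(267.5,197))]:
    X=atz(D,*b,0); r=minimize_scalar(lambda h:(proj(D,X+[0,0,h])[1]-t[1])**2,bounds=(0,.4));print(n,X,r.x)
E
python3 -m creep '[{"x":-0.3,"z":-1,"y":0.3},{"z":-1,"x":-0.3,"y":0.3},{"z":-1,"x":-0.3,"y":0.3},{"z":-1,"y":0.3},{"z":-1,"y":0.3}]'
```

```text
B [ 0.64970559 -0.2402582   0.        ] 0.17668340294046136
A [ 0.43560585 -0.20845538  0.        ] 0.179469246753177validation failed for argument at $[0]...
```

```bash
python3 -m creep '[{"x":-0.3,"y":0.3,"z":-0.9,"spin":0.0}]'
```

```text
time: 1.6
ee_pos: [0.5909, -0.0253, 0.2571]
tcp_rot: [[-0.004, -1.0, -0.003], [0.0, -0.003, 1.0], [-1.0, 0.004, 0.0]]
wrist_force: [-0.3, -0.5, -0.6]
finger_gap: 1.002
```

```bash
python3 -m creep '[{"x":-0.3,"y":0.2,"z":-1,"spin":0},{"x":-0.2,"y":0.2,"z":-1,"spin":0},{"x":0,"y":0.2,"z":-1,"spin":0},{"x":0,"y":0.2,"z":-1,"spin":0},{"x":0,"y":0.2,"z":-1,"spin":0},{"x":0,"y":0.2,"z":-1,"spin":0},{"x":0,"y":0.2,"z":-1,"spin":0},{"x":0,"y":0,"z":-1,"spin":0},{"x":0,"y":0,"z":0,"spin":0}]'
python3 - <<'E'
from h import *
import pickle
W=shot('wrist','w1');D=shot('side','s1');S=shot('scene','sc1')
pickle.dump((W,D,S),open('P1.pkl','wb'))
print(W['position'],env.read_state()['ee_pos'])
for q in ['reader','slot','pull_grip','timer']:print(q,[(np.round(d['box']).astype(int).tolist(),round(d['score'],2)) for d in finder.recognise(W,q)][:4])
E
```

```text
time: 2.5
ee_pos: [0.547, -0.2761, 0.2751]
tcp_rot: [[-0.0, -1.0, -0.004], [-0.001, -0.004, 1.0], [-1.0, 0.0, -0.001]]
wrist_force: [-0.8, 0.5, -0.8]
finger_gap: 1.0
[ 0.54715276 -0.34768689  0.39805034] [ 0.54776579 -0.27314197  0.27559393]
reader [([170, 33, 318, 144], 0.63)]
slot [([169, 38, 322, 144], 0.76)]
pull_grip [([257, 68, 321, 99], 0.87)]
timer []
```

View pics/w1.png

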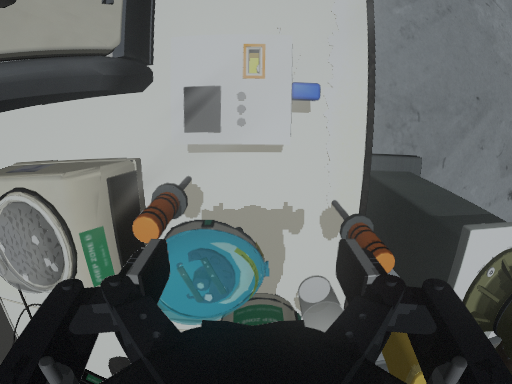

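View pics/sc1.png

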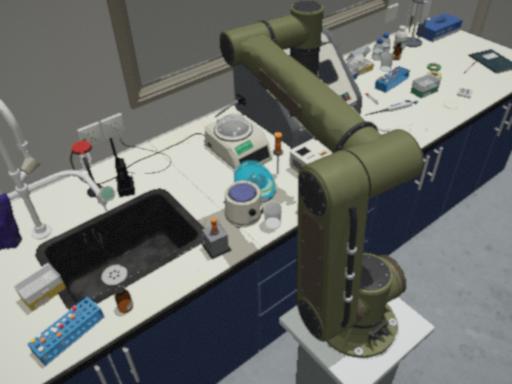

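Run:
```python
from h import *
import pickle
W,D,S=pickle.load(open('P1.pkl','rb'))
crop(W,(160,10,340,150),'c3',4.4)
crop(D,(285,195,365,265),'c4',8)
```

```text
(no output)
```

View pics/c3.png

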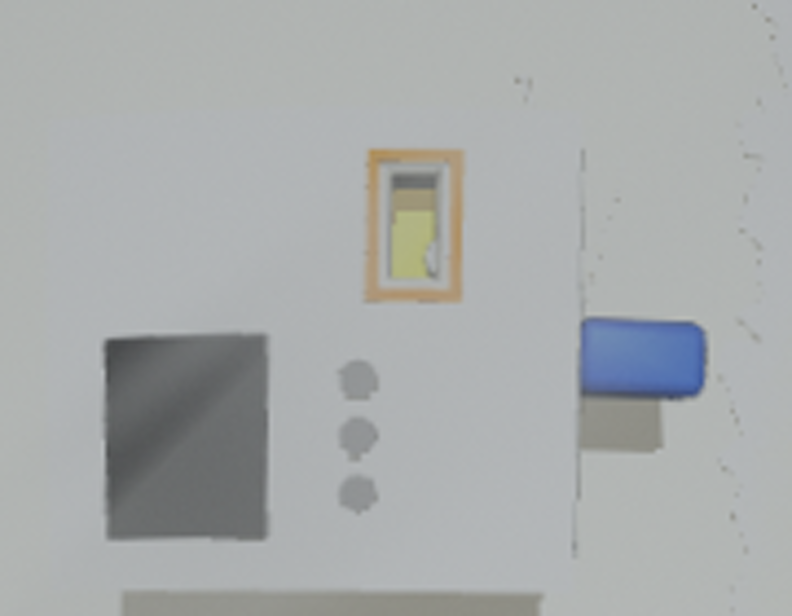

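View pics/c4.png

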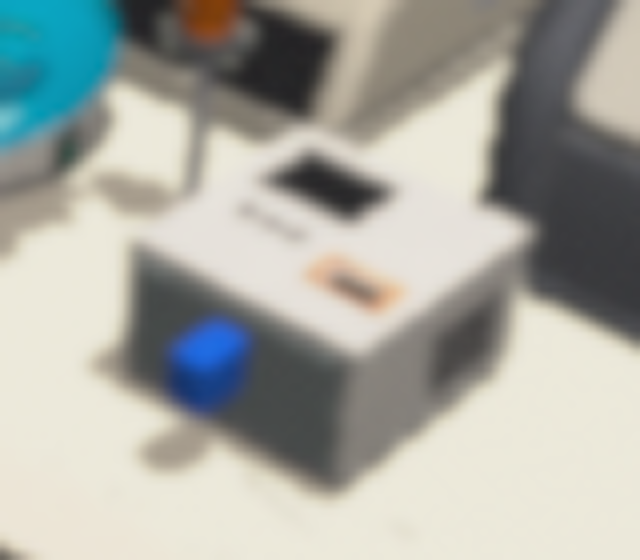

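Run:
```python
from h import *
import pickle
W,D,S=pickle.load(open('P1.pkl','rb'))
f=lambda x,y:(160+x/4.4,10+y/4.4)
g=lambda x,y:(285+x/8,195+y/8)
w=lambda x,y,z:np.round(atz(W,*f(x,y),z,True),4)
d=lambda x,y,z:np.round(atz(D,*g(x,y),z),4)
print('slot W',w(414.5,225,.08),'slot tri',tri([ray(W,*f(414.5,225),True),ray(D,*g(356,284))]), 'D',d(356,284,.08))
print('frame corners',[w(*c,.08) for c in[(369,150),(463,150),(461,301),(364,301)]])
print('edge W',w(583,150,.08),w(575,556,.08))
print('disp',[w(*c,.08) for c in[(105,340),(267,334),(268,538),(107,539)]])
print('grip top W',[w(*c,.065) for c in[(581,320),(704,322),(704,397),(580,396)]])
print('D corners',d(133,237,.08),d(357,355,.08),d(538,232,.08),d(312,126,.08))
```

```text
slot W [ 0.5454 -0.3977  0.08  ] slot tri (array([ 0.54529661, -0.39728785,  0.08146321]), [np.float64(0.0001781297843992901), np.float64(0.0001781297843992067)]) D [ 0.547  -0.3961  0.08  ]
frame corners [array([ 0.5563, -0.4165,  0.08  ]), array([ 0.5339, -0.4167,  0.08  ]), array([ 0.5342, -0.379 ,  0.08  ]), array([ 0.5574, -0.3789,  0.08  ])]
edge W [ 0.505  -0.4176  0.08  ] [ 0.5059 -0.3171  0.08  ]
disp [array([ 0.6204, -0.3711,  0.08  ]), array([ 0.5806, -0.3711,  0.08  ]), array([ 0.5808, -0.3212,  0.08  ]), array([ 0.6209, -0.3218,  0.08  ])]
grip top W [array([ 0.5034, -0.3763,  0.065 ]), array([ 0.4717, -0.3773,  0.065 ]), array([ 0.4713, -0.3578,  0.065 ]), array([ 0.5034, -0.3568,  0.065 ])]
D corners [ 0.5082 -0.3075  0.08  ] [ 0.505  -0.4253  0.08  ] [ 0.6363 -0.4294  0.08  ] [ 0.6392 -0.309   0.08  ]
```

```bash
python3 -m creep '[{"x":0,"y":0.2,"z":1,"spin":0},{"x":0,"y":0.2,"z":1,"spin":0},{"x":0,"y":0.2,"z":1,"spin":0},{"x":0,"y":0.2,"z":1,"spin":0},{"x":0,"y":0.2,"z":1,"spin":0},{"x":0,"y":0.2,"z":1,"spin":0},{"x":0,"y":0.2,"z":1,"spin":0},{"x":0,"y":0.2,"z":1,"spin":0},{"x":0,"y":0.2,"z":1,"spin":0},{"x":0,"y":0.2,"z":1,"spin":0},{"x":0,"y":0.2,"z":1,"spin":0},{"x":0,"y":0.2,"z":1,"spin":0},{"x":0,"y":0.2,"z":1,"spin":0},{"x":0,"y":0,"z":1,"spin":0},{"x":0,"y":0,"z":1,"spin":0},{"x":0,"y":0,"z":1,"spin":0},{"x":0,"y":0,"z":1,"spin":0},{"x":0,"y":0,"z":0,"spin":0}]'
python3 - <<'E'
from h import *
import pickle
W=shot('wrist','w2');S=shot('scene','sc2');D=shot('side','s2')
pickle.dump((W,D,S),open('P2.pkl','wb'))
print(W['position'],env.read_state()['ee_pos'])
for q in ['rod','holder','rod_grip']:
  for n,p in [('W',W),('D',D),('S',S)]:print(n,q,[(np.round(d['box']).astype(int).tolist(),round(d['score'],2)) for d in finder.recognise(p,q)][:3])
print('TCP proj',proj(W,[.476,.149,.1],True))
E
```

```text
time: 4.65
ee_pos: [0.453, 0.2667, 0.279]
tcp_rot: [[0.008, -1.0, -0.028], [0.007, -0.028, 1.0], [-1.0, -0.009, 0.006]]
wrist_force: [-0.1, -0.1, -0.6]
finger_gap: 1.001
[0.45381429 0.19419735 0.40143413] [0.45376404 0.26374703 0.28008954]
W rod [([225, 41, 243, 77], 0.97)]
D rod [([262, 196, 273, 225], 0.73), ([309, 179, 317, 215], 0.47)]
S rod [([274, 131, 286, 140], 0.46)]
W holder [([202, 34, 268, 99], 0.65)]
D holder [([199, 180, 223, 207], 0.93)]
S holder [([203, 223, 231, 262], 0.72)]
W rod_grip [([220, 44, 248, 75], 0.68)]
D rod_grip [([264, 195, 273, 222], 0.81), ([307, 181, 316, 220], 0.66), ([208, 172, 213, 188], 0.57)]
S rod_grip [([210, 218, 221, 237], 0.44), ([278, 133, 283, 139], 0.4)]
TCP proj (np.float64(233.961858911007), np.float64(60.70848613898417))
```

View pics/w2.png

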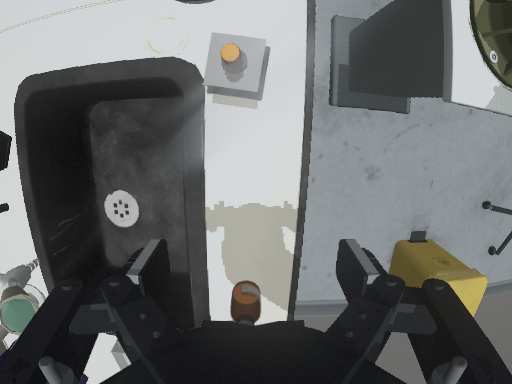

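Run:
```python
from h import *
import pickle
W,D,S=pickle.load(open('P2.pkl','rb'))
crop(W,(190,20,280,110),'c5',6)
crop(S,(195,205,240,270),'c6',9)
crop(D,(190,165,235,215),'c7',10)
```

```text
(no output)
```

View pics/c5.png

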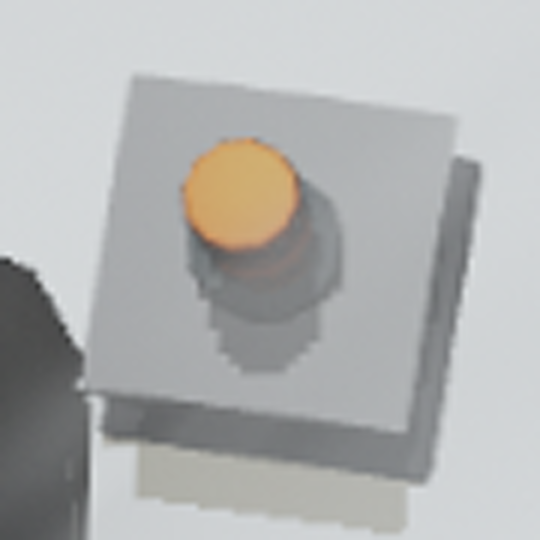

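View pics/c6.png

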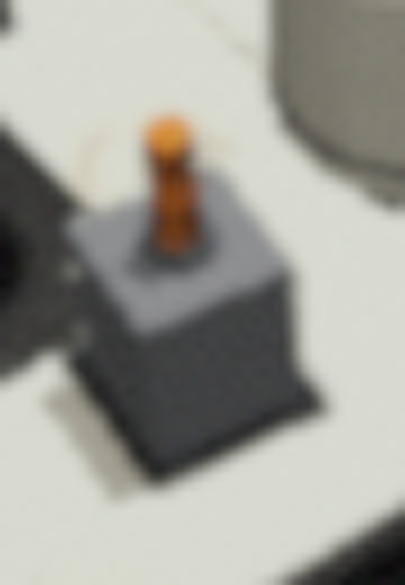

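View pics/c7.png

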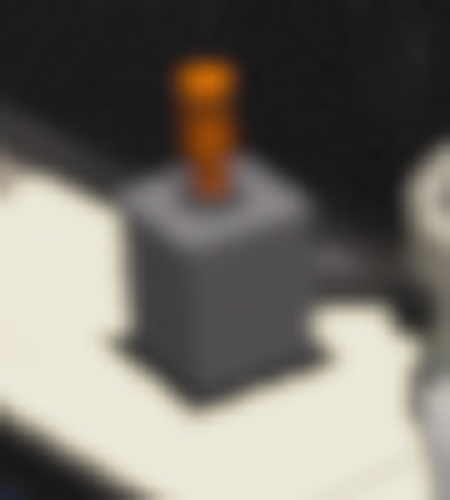

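Run:
```python
from h import *
import pickle
W,D,S=pickle.load(open('P2.pkl','rb'))
f=lambda x,y:(190+x/6,20+y/6)
T=[ray(W,*f(241,194),True),ray(S,213.7,219.9),ray(D,210.6,172)]
print('top tri',tri(T),'at z',atz(W,*f(241,194),.134,True))
C=[atz(W,*f(*c),.076,True) for c in[(133,75),(458,117),(408,430),(87,390)]]
print(np.round(C,4),np.mean(C,0)); print('collar',atz(W,*f(266,250),.082,True))
print(env.read_state()['tcp_rot'])
```

```text
top tri (array([0.47676006, 0.14763261, 0.13554128]), [np.float64(0.0009959032508814129), np.float64(0.00274949182579149), np.float64(0.002287855954830399)]) at z [0.47707821 0.14635977 0.134     ]
[[0.5024 0.113  0.076 ]
 [0.4437 0.1205 0.076 ]
 [0.451  0.1791 0.076 ]
 [0.5092 0.1724 0.076 ]] [0.47657946 0.14624696 0.076     ]
collar [0.47690331 0.14735198 0.082     ]
[[ 0.00978593 -0.99967652 -0.02347517]
 [ 0.00715005 -0.02340574  0.99970048]
 [-0.99992655 -0.00995085  0.00691869]]
```

```bash
python3 -m creep '[{"x":0,"y":-0.3,"z":-1,"spin":0},{"x":0.3,"y":-0.3,"z":-1,"spin":0},{"x":0.8,"y":-0.2,"z":-1,"spin":0},{"x":0.8,"y":0,"z":-0.8,"spin":0},{"x":0,"y":0,"z":-0.1,"spin":0},{"x":0,"y":0,"z":0,"spin":0}]'
```

```text
time: 5.85
ee_pos: [0.4827, 0.1432, 0.2213]
tcp_rot: [[0.011, -1.0, -0.024], [0.008, -0.024, 1.0], [-1.0, -0.012, 0.008]]
wrist_force: [-0.3, -0.2, 2.0]
finger_gap: 0.999
```

```bash
python3 -m creep '[{"x":0,"y":0.15,"z":0.06,"spin":0},{"x":0.4,"y":0.1,"z":0.05,"spin":0},{"x":0.8,"y":0,"z":0,"spin":0},{"x":0.8,"y":0,"z":0,"spin":0},{"x":0.6,"y":0,"z":0,"spin":0},{"x":0.4,"y":0,"z":0,"spin":0},{"x":0,"y":0,"z":0,"spin":0}]'
```

```text
time: 6.55
ee_pos: [0.4755, 0.1537, 0.1299]
tcp_rot: [[0.017, -0.999, -0.03], [0.013, -0.03, 0.999], [-1.0, -0.017, 0.013]]
wrist_force: [0.1, -0.9, 0.0]
finger_gap: 1.001
```

```bash
python3 -m creep '[{"x":0.2,"y":-0.04,"z":-0.2,"spin":0},{"x":0.3,"y":0,"z":-0.05,"spin":0},{"x":0,"y":0,"z":0,"spin":0}]'
```

```text
time: 6.85
ee_pos: [0.478, 0.147, 0.1156]
tcp_rot: [[0.019, -0.999, -0.032], [0.015, -0.031, 0.999], [-1.0, -0.02, 0.014]]
wrist_force: [0.6, -0.6, -0.2]
finger_gap: 1.002
```

Run:
```python
from h import *
W=shot('wrist','w3');D=shot('side');crop(D,(180,140,240,215),'s3',8)
print(env.read_state()['ee_pos'])
```

```text
[0.47849763 0.14722426 0.11694942]
```

View pics/w3.png

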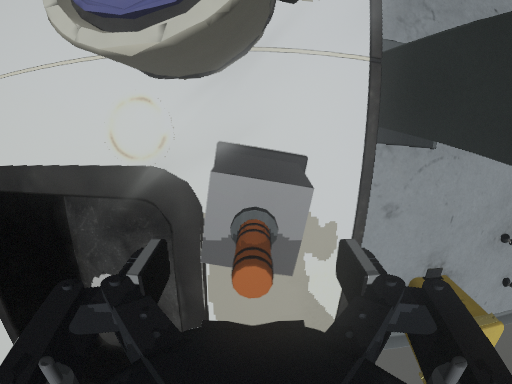

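View pics/s3.png

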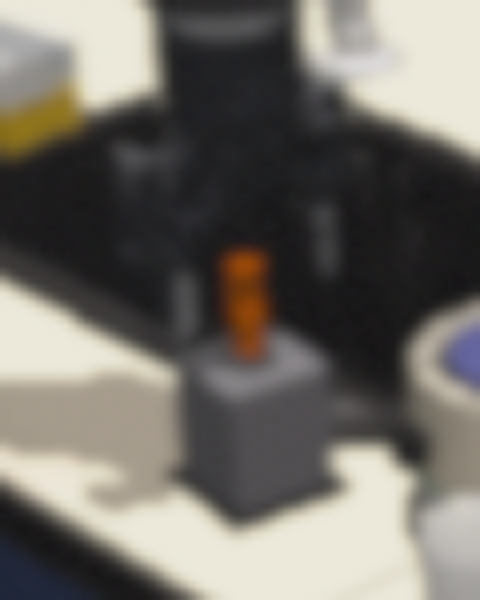

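```bash
python3 -m creep '[{"x":0.15,"y":0.03,"z":0,"spin":0},{"x":0,"y":0,"z":0,"spin":0},{"x":0,"y":0,"z":0,"spin":0},{"x":0,"y":0,"z":0,"spin":0},{"x":0,"y":0,"z":0,"spin":0},{"x":0,"y":0,"z":0,"spin":0},{"x":0,"y":0,"z":0,"spin":0},{"x":0,"y":0,"z":0,"spin":0},{"x":0,"y":0,"z":0,"spin":0},{"x":0,"y":0,"z":0,"spin":0}]' 0
```

```text
time: 7.95
ee_pos: [0.4784, 0.1476, 0.1139]
tcp_rot: [[0.023, -0.999, -0.032], [0.016, -0.031, 0.999], [-1.0, -0.024, 0.016]]
wrist_force: [-0.8, -0.4, -0.3]
finger_gap: 0.195
```

```bash
cat >> h.py <<'E'
def save_grasp(tip):
    s=env.read_state();R=np.array(s['tcp_rot']);o=np.array(s['ee_pos'])
    np.savez('grasp.npz',t=R.T@(np.array(tip)-o),a=R.T@np.array([0,0,1.]))
def rodnow():
    g=np.load('grasp.npz');s=env.read_state();R=np.array(s['tcp_rot']);o=np.array(s['ee_pos'])
    return o+R@g['t'],R@g['a'],R,o,s
E
python3 -c "
from h import *
save_grasp([.4767,.147,.006]);print(env.read_state()['ee_pos'],rodnow()[0])"
python3 -m creep '[{"x":-0.4,"y":-0.01,"z":0.01,"spin":0},{"x":-0.6,"y":-0.01,"z":0.01,"spin":0},{"x":-0.8,"y":-0.01,"z":0.01,"spin":0},{"x":-0.8,"y":-0.01,"z":0.01,"spin":0},{"x":-0.8,"y":-0.01,"z":0,"spin":0},{"x":-0.6,"y":-0.01,"z":0,"spin":0},{"x":0,"y":0,"z":0,"spin":0}]'
python3 - <<'E'
from h import *
t,a,R,o,s=rodnow();print(t,a,s['wrist_force'])
W=shot('wrist','w4');D=shot('side');crop(D,(160,100,260,215),'s4',5)
E
```

```text
[0.47837249 0.14763793 0.11391986] [0.4767 0.147  0.006 ]
time: 8.65
ee_pos: [0.4771, 0.1462, 0.2428]
tcp_rot: [[0.024, -0.999, -0.031], [0.016, -0.031, 0.999], [-1.0, -0.025, 0.015]]
wrist_force: [-0.8, 0.6, 0.0]
finger_gap: 0.195
[0.47555811 0.14546013 0.13488952] [-1.15203899e-03  5.15744145e-04  9.99999203e-01] [-0.76108785  0.61209783  0.04298128]
```

View pics/w4.png

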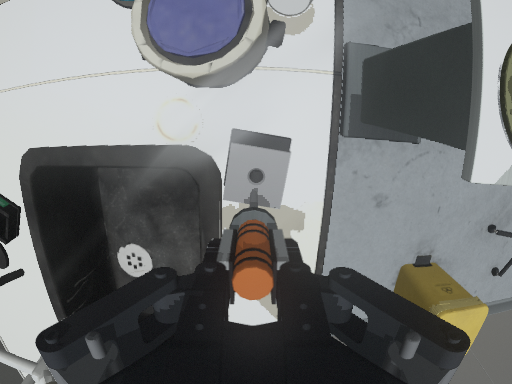

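View pics/s4.png

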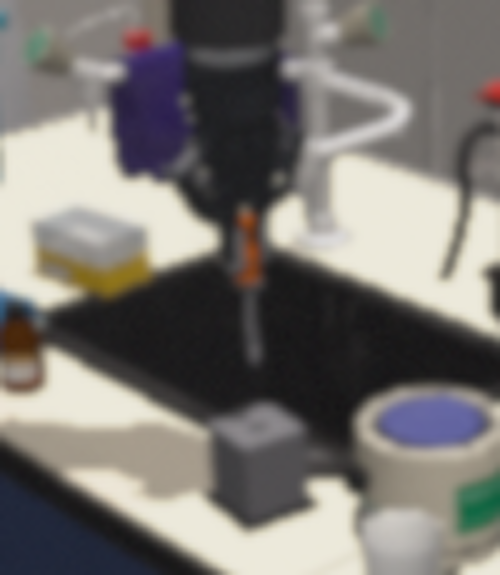

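```bash
python3 -c "
from h import *
import cv2
p=shot('wrist');print('hole',atz(p,256.3,176,.076,True))"
python3 -m creep '[{"x":0,"y":-0.12,"z":-0.5,"spin":0},{"x":0,"y":-0.12,"z":-1,"spin":0},{"x":0,"y":-0.12,"z":-1,"spin":0},{"x":0,"y":-0.12,"z":-1,"spin":0},{"x":0,"y":-0.12,"z":-1,"spin":0},{"x":0,"y":-0.12,"z":-1,"spin":0},{"x":0,"y":-0.12,"z":-1,"spin":0},{"x":0,"y":-0.12,"z":-1,"spin":0},{"x":0,"y":0,"z":0,"spin":0}]'
```

```text
hole [0.47572969 0.14407027 0.076     ]
time: 9.7
ee_pos: [0.5083, -0.0859, 0.2219]
tcp_rot: [[-0.003, -0.999, -0.035], [0.009, -0.035, 0.999], [-1.0, 0.002, 0.009]]
wrist_force: [0.3, 0.2, -1.0]
finger_gap: 0.195
```

```bash
python3 -m creep '[{"x":-0.9,"y":0,"z":0,"spin":0},{"x":-0.4,"y":-0.12,"z":-0.5,"spin":0},{"x":-0.2,"y":-0.12,"z":-1,"spin":0},{"x":-0.1,"y":-0.12,"z":-1,"spin":0},{"x":-0.1,"y":-0.12,"z":-1,"spin":0},{"x":-0.1,"y":-0.1,"z":-1,"spin":0},{"x":-0.1,"y":0,"z":-1,"spin":0},{"x":-0.1,"y":0,"z":-1,"spin":0},{"x":0,"y":0,"z":-1,"spin":0},{"x":0,"y":0,"z":-1,"spin":0},{"x":0,"y":0,"z":0,"spin":0}]'
python3 -c "
from h import *
t,a,R,o,s=rodnow();print(t,a,R,o)"
```

```text
time: 10.8
ee_pos: [0.5336, -0.3451, 0.264]
tcp_rot: [[-0.027, -0.999, -0.04], [0.016, -0.04, 0.999], [-1.0, 0.027, 0.017]]
wrist_force: [0.0, 1.2, -1.6]
finger_gap: 0.194
[ 0.52647265 -0.34583764  0.1562763 ] [5.04101819e-02 9.88079129e-04 9.98728110e-01] [[-0.02739276 -0.99883568 -0.03971047]
 [ 0.01566237 -0.04014936  0.99907093]
 [-0.99950204  0.02674535  0.01674394]] [ 0.53357746 -0.34507811  0.26397424]
```

```bash
python3 -m creep '[{"x":0,"y":-0.3,"z":-0.6,"spin":0},{"x":0.2,"y":-0.2,"z":-0.6,"spin":0},{"x":0.3,"y":-0.1,"z":-0.4,"spin":0},{"x":0.4,"y":0,"z":0,"spin":0},{"x":0.3,"y":0,"z":0,"spin":0},{"x":0.3,"y":0,"z":0,"spin":0},{"x":0,"y":0,"z":0,"spin":0},{"x":0,"y":0,"z":0,"spin":0}]'
python3 - <<'E'
from h import *
t,a,R,o,s=rodnow();print(t,a,o,R)
W=shot('wrist','w5');D=shot('side');crop(D,(270,140,390,260),'s5',5)
E
```

```text
time: 11.6
ee_pos: [0.5521, -0.3879, 0.2077]
tcp_rot: [[-0.036, -0.998, -0.042], [0.021, -0.043, 0.999], [-0.999, 0.035, 0.023]]
wrist_force: [-0.7, -0.3, 0.4]
finger_gap: 0.19
[ 0.54403361 -0.38808501  0.10005673] [ 0.05929109 -0.00469632  0.99822969] [ 0.55209436 -0.38793413  0.20768992] [[-0.03632396 -0.99845266 -0.0421054 ]
 [ 0.02141078 -0.04290108  0.99884988]
 [-0.99911068  0.03538067  0.02293598]]
```

View pics/w5.png

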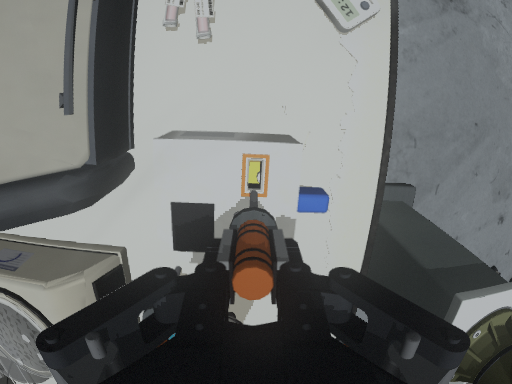

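View pics/s5.png

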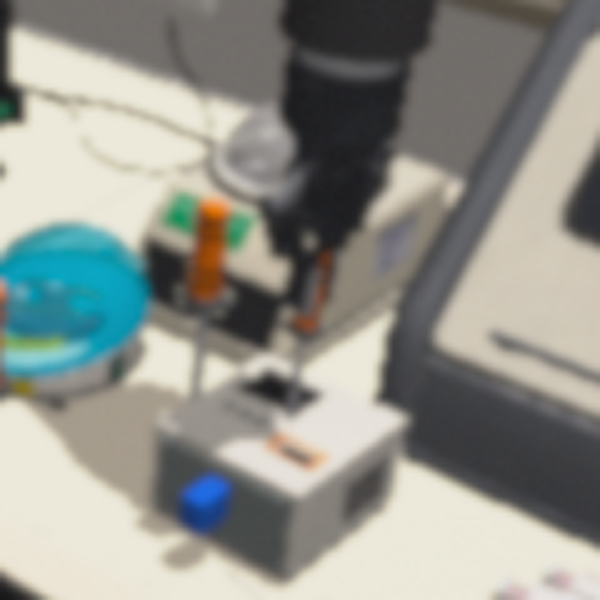

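Run:
```python
from h import *
t,a,R,o,s=rodnow()
W=shot('wrist');print(W['position'],o)
print('tip proj',proj(W,t,True),'slot',proj(W,[.5455,-.397,.08],True),'collar',proj(W,t+.07*a,True))
crop(W,(200,130,340,280),'c8',4)
```

```text
[ 0.55948784 -0.46232869  0.32914734] [ 0.55224649 -0.38805856  0.20796662]
tip proj (np.float64(257.5099927313338), np.float64(194.13528482397675)) slot (np.float64(255.33685514436442), np.float64(177.19008303021042)) collar (np.float64(256.6118100215661), np.float64(230.14451249751528))
```

View pics/c8.png

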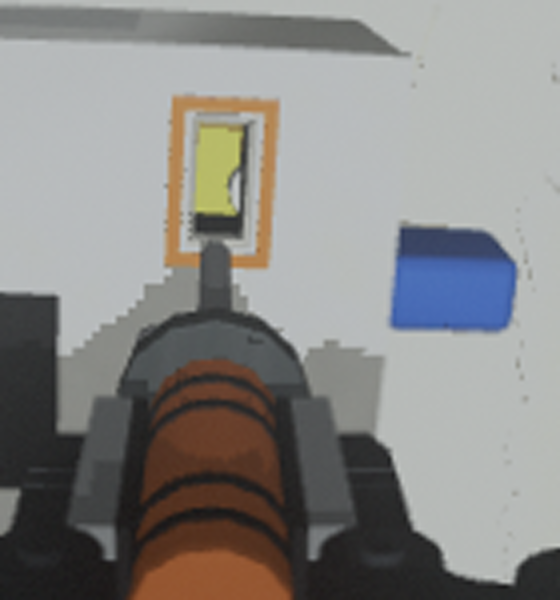

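Run:
```python
from h import *
t,a,R,o,s=rodnow()
W=shot('wrist');T=atz(W,254,190.3,.1005,True);S=atz(W,254.2,174.7,.08,True);C=atz(W,200+212/4,130+350/4,t[2]+.07,True)
print(t,T,S,S-T,C)
```

```text
[ 0.54434066 -0.38840538  0.10054282] [ 0.54732955 -0.3915488   0.1005    ] [ 0.54668056 -0.39933691  0.08      ] [-0.00064899 -0.0077881  -0.0205    ] [ 0.55091415 -0.39678381  0.17054282]
```

```bash
python3 -m creep '[{"x":0.1,"y":-0.04,"z":-0.28,"spin":0},{"x":0.2,"y":0,"z":0,"spin":0},{"x":0.2,"y":0,"z":0,"spin":0},{"x":0,"y":0,"z":0,"spin":0}]'
python3 - <<'E'
from h import *
t,a,R,o,s=rodnow();print(t,a,s['wrist_force'])
W=shot('wrist')
crop(W,(200,110,340,260),'c9',4)
E
```

```text
time: 12.2
ee_pos: [0.5537, -0.3975, 0.1926]
tcp_rot: [[-0.034, -0.999, -0.041], [0.021, -0.042, 0.999], [-0.999, 0.033, 0.022]]
wrist_force: [-1.2, 1.3, -1.4]
finger_gap: 0.196
[ 0.5459459  -0.39770562  0.08495653] [ 0.05661841 -0.0040039   0.99838786] [-1.15804149  1.3456989  -1.3587493 ]
```

View pics/c9.png

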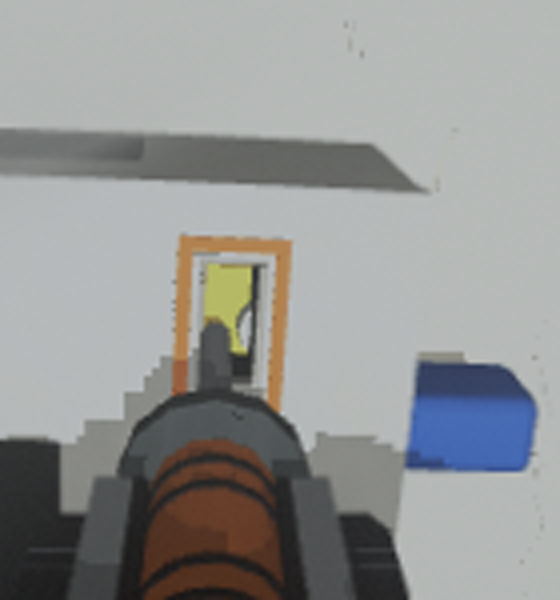

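Run:
```python
from h import *
t,a,R,o,s=rodnow()
W=shot('wrist');g=lambda x,y,z:np.round(atz(W,200+x/4,110+y/4,z,True),4)
print('tip',g(215,327,.086),g(215,327,.083),'outerL/R',g(176,327,.08),g(286,327,.08),'top corners',g(181,236,.08),g(291,240,.08),'collar',g(213,430,.155))
```

```text
tip [ 0.5492 -0.3999  0.086 ] [ 0.549 -0.399  0.083] outerL/R [ 0.5569 -0.3978  0.08  ] [ 0.5341 -0.3985  0.08  ] top corners [ 0.5566 -0.4171  0.08  ] [ 0.5342 -0.4171  0.08  ] collar [ 0.5523 -0.406   0.155 ]
```

```bash
python3 -m creep '[{"x":0,"y":0.09,"z":0.03,"spin":0},{"x":0.12,"y":0,"z":0,"spin":0},{"x":0.12,"y":0,"z":0,"spin":0},{"x":0,"y":0,"z":0,"spin":0}]'
python3 - <<'E'
from h import *
t,a,R,o,s=rodnow();print(t,a,s['wrist_force'])
W=shot('wrist')
crop(W,(200,110,340,260),'c10',4)
E
```

```text
time: 12.7
ee_pos: [0.5508, -0.3965, 0.1868]
tcp_rot: [[-0.032, -0.999, -0.042], [0.019, -0.042, 0.999], [-0.999, 0.031, 0.021]]
wrist_force: [0.3, -0.1, -1.4]
finger_gap: 0.192
[ 0.54325089 -0.3969092   0.07916587] [ 0.05472576 -0.00256047  0.99849814] [ 0.29426434 -0.14985646 -1.40471272]
```

View pics/c10.png

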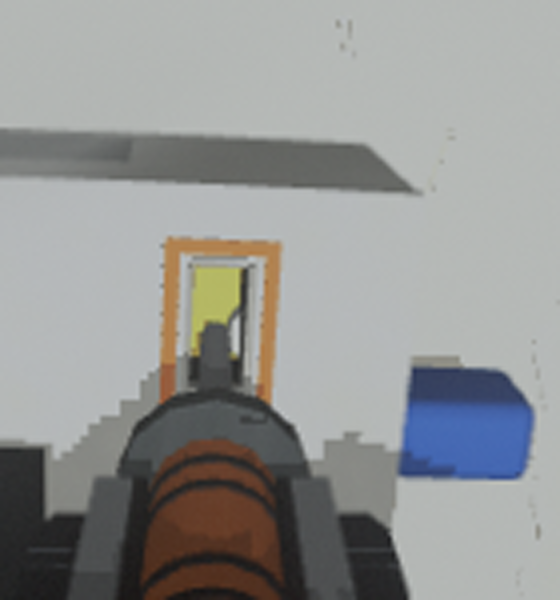

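```bash
python3 -m creep '[{"x":0.15,"y":0,"z":0,"spin":0},{"x":0.15,"y":0,"z":0,"spin":0},{"x":0.15,"y":0,"z":0,"spin":0},{"x":0,"y":0,"z":0,"spin":0}]'
python3 - <<'E'
from h import *
t,a,R,o,s=rodnow();print(t,a,s['wrist_force'])
W=shot('wrist')
crop(W,(200,90,340,240),'c11',4)
E
```

```text
time: 13.15
ee_pos: [0.5505, -0.3962, 0.1723]
tcp_rot: [[-0.032, -0.999, -0.042], [0.019, -0.042, 0.999], [-0.999, 0.031, 0.02]]
wrist_force: [-0.5, -0.5, -0.8]
finger_gap: 0.19
[ 0.5429387  -0.39663278  0.06463386] [ 0.05454566 -0.00246637  0.99850823] [-0.53042185 -0.53719083 -0.7589867 ]
```

View pics/c11.png

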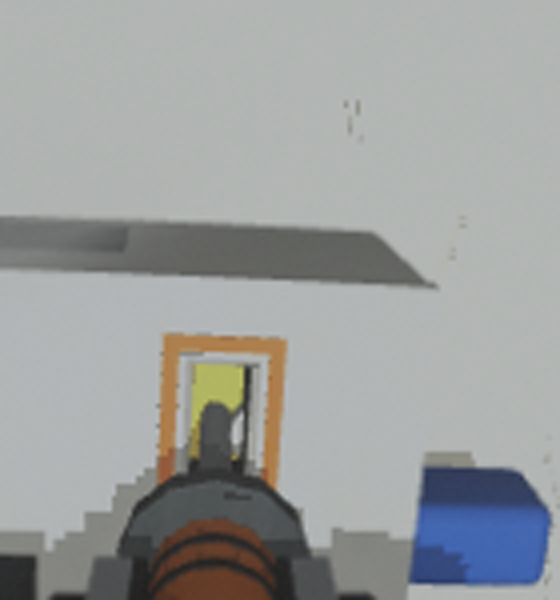

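Inside the slot, no side force. Press on.

```bash
python3 -m creep '[{"x":0.15,"y":0,"z":0,"spin":0},{"x":0.15,"y":0,"z":0,"spin":0},{"x":0.12,"y":0,"z":0,"spin":0},{"x":0.1,"y":0,"z":0,"spin":0},{"x":0,"y":0,"z":0,"spin":0},{"x":0,"y":0,"z":0,"spin":0}]'
python3 - <<'E'
from h import *
t,a,R,o,s=rodnow();print(t,a,s['wrist_force'])
W=shot('wrist','w12')
E
```

```text
time: 13.8
ee_pos: [0.5505, -0.3966, 0.159]
tcp_rot: [[-0.028, -0.999, -0.042], [0.016, -0.043, 0.999], [-0.999, 0.028, 0.017]]
wrist_force: [-0.1, 1.2, 2.7]
finger_gap: 0.199
[ 0.54334712 -0.39733383  0.05135341] [5.12296776e-02 5.95996201e-04 9.98686720e-01] [-0.14596346  1.23991814  2.73630922]
```

View pics/w12.png

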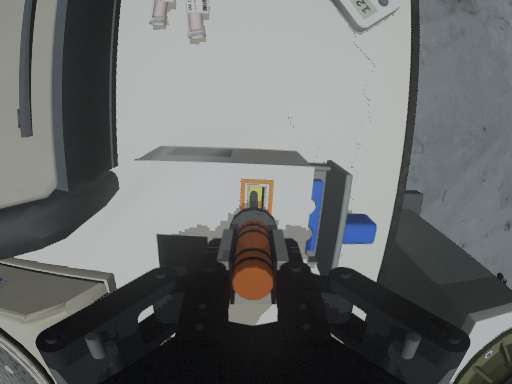

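```bash
python3 -m creep '[{"x":0.1,"y":0,"z":0,"spin":0},{"x":0.03,"y":0,"z":0,"spin":0},{"x":0.02,"y":0,"z":0,"spin":0},{"x":0.02,"y":0,"z":0,"spin":0}]'
python3 -m creep '[{"x":-0.4,"y":0,"z":0,"spin":0},{"x":-0.4,"y":0,"z":0,"spin":0},{"x":-0.6,"y":0,"z":0,"spin":0},{"x":-0.8,"y":0,"z":0,"spin":0},{"x":-0.8,"y":0,"z":0,"spin":0},{"x":-0.8,"y":0,"z":0,"spin":0},{"x":0,"y":0,"z":0,"spin":0}]'
```

```text
time: 14.25
ee_pos: [0.5505, -0.3968, 0.1549]
tcp_rot: [[-0.027, -0.999, -0.042], [0.015, -0.043, 0.999], [-1.0, 0.027, 0.016]]
wrist_force: [-1.4, 0.9, 6.1]
finger_gap: 0.194
time: 14.95
ee_pos: [0.5535, -0.3986, 0.2737]
tcp_rot: [[-0.029, -0.999, -0.042], [0.017, -0.042, 0.999], [-0.999, 0.029, 0.018]]
wrist_force: [-0.4, -0.4, -0.3]
finger_gap: 0.194
```

```bash
python3 -m creep '[{"x":0,"y":0.1,"z":0.5,"spin":0},{"x":0,"y":0.1,"z":1,"spin":0},{"x":0,"y":0.1,"z":1,"spin":0},{"x":0,"y":0.1,"z":1,"spin":0},{"x":0,"y":0.1,"z":1,"spin":0},{"x":0,"y":0.1,"z":1,"spin":0},{"x":0,"y":0.1,"z":1,"spin":0},{"x":0,"y":0.1,"z":1,"spin":0},{"x":0,"y":0.1,"z":1,"spin":0},{"x":0,"y":0.1,"z":1,"spin":0},{"x":0,"y":0,"z":0,"spin":0}]'
```

```text
time: 16.05
ee_pos: [0.5089, -0.1046, 0.2757]
tcp_rot: [[-0.036, -0.999, -0.038], [0.024, -0.039, 0.999], [-0.999, 0.035, 0.025]]
wrist_force: [0.3, 0.1, 0.2]
finger_gap: 0.194
```

```bash
python3 -m creep '[{"x":0,"y":0.08,"z":0.5,"spin":0},{"x":0,"y":0.08,"z":1,"spin":0},{"x":0,"y":0.08,"z":1,"spin":0},{"x":0,"y":0.08,"z":1,"spin":0},{"x":0,"y":0.08,"z":1,"spin":0},{"x":0,"y":0.08,"z":1,"spin":0},{"x":0,"y":0.08,"z":1,"spin":0},{"x":0,"y":0,"z":0.8,"spin":0},{"x":0,"y":0,"z":0,"spin":0}]'
python3 - <<'E'
from h import *
t,a,R,o,s=rodnow();print(t,a)
W=shot('wrist','w13')
E
```

```text
time: 16.95
ee_pos: [0.482, 0.1197, 0.2793]
tcp_rot: [[-0.042, -0.998, -0.035], [0.024, -0.036, 0.999], [-0.999, 0.041, 0.026]]
wrist_force: [0.5, 0.1, -0.6]
finger_gap: 0.196
[0.47330833 0.11989014 0.1717065 ] [ 0.06533772 -0.00777452  0.99783292]
```

View pics/w13.png

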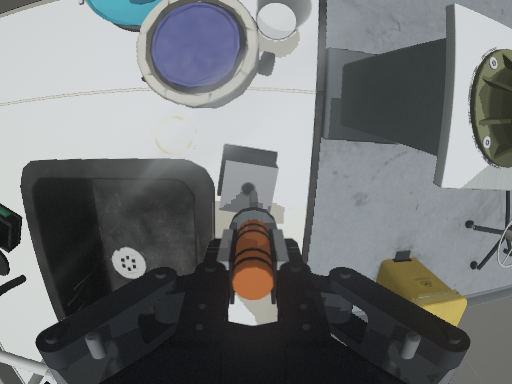

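```bash
python3 -m creep '[{"x":0,"y":-0.13,"z":0.7,"spin":0},{"x":0.4,"y":0,"z":0.1,"spin":0},{"x":0.6,"y":0,"z":0,"spin":0},{"x":0.6,"y":0,"z":0,"spin":0},{"x":0.5,"y":0,"z":0,"spin":0},{"x":0.2,"y":0,"z":0,"spin":0},{"x":0,"y":0,"z":0,"spin":0}]'
python3 - <<'E'
from h import *
t,a,R,o,s=rodnow();print(t,a)
W=shot('wrist')
crop(W,(190,100,330,250),'c14',4)
print(proj(W,t,True),proj(W,[.4766,.1465,.076],True))
E
```

```text
time: 17.7
ee_pos: [0.4828, 0.1381, 0.2061]
tcp_rot: [[-0.044, -0.999, -0.028], [0.022, -0.029, 0.999], [-0.999, 0.044, 0.023]]
wrist_force: [-0.5, -0.2, 0.5]
finger_gap: 0.194
[0.47381967 0.13806474 0.09850846] [ 0.06753733 -0.00529876  0.99770268]
(np.float64(257.5119350657772), np.float64(194.12296876409948)) (np.float64(252.5576022553153), np.float64(195.25708042266717))
```

View pics/c14.png

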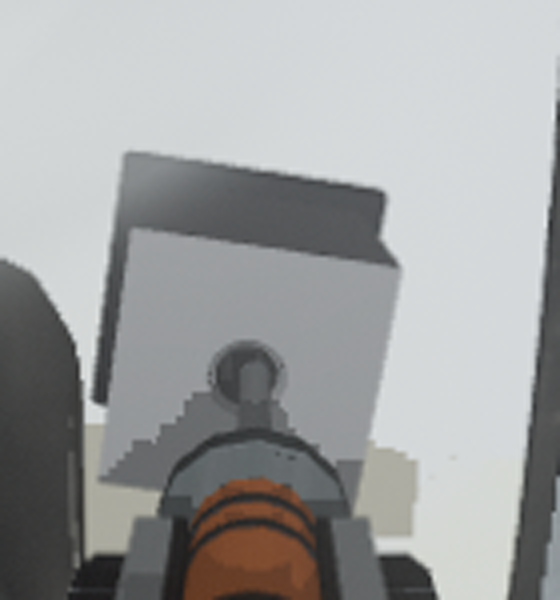

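Run:
```python
from h import *
t,a,R,o,s=rodnow()
W=shot('wrist');g=lambda x,y,z:np.round(atz(W,190+x/4,100+y/4,z,True),4)
print('tip',g(256,366,.0995),'hole',g(246,374,.076),'collar',g(256,480,.1685))
```

```text
tip [0.477  0.1359 0.0995] hole [0.4778 0.1452 0.076 ] collar [0.4804 0.1315 0.1685]
```

```bash
python3 -m creep '[{"x":0,"y":-0.1,"z":0.3,"spin":0},{"x":0.2,"y":0,"z":0,"spin":0},{"x":0.25,"y":0,"z":0,"spin":0},{"x":0,"y":0,"z":0,"spin":0}]'
python3 - <<'E'
from h import *
t,a,R,o,s=rodnow();print(t,a)
W=shot('wrist')
crop(W,(190,100,330,250),'c15',4)
E
```

```text
time: 18.2
ee_pos: [0.4866, 0.1491, 0.1952]
tcp_rot: [[-0.039, -0.999, -0.029], [0.024, -0.03, 0.999], [-0.999, 0.039, 0.026]]
wrist_force: [-0.3, 0.0, -0.7]
finger_gap: 0.194
[0.47812933 0.14934789 0.08759867] [ 0.062672   -0.00807851  0.99800148]
```

View pics/c15.png

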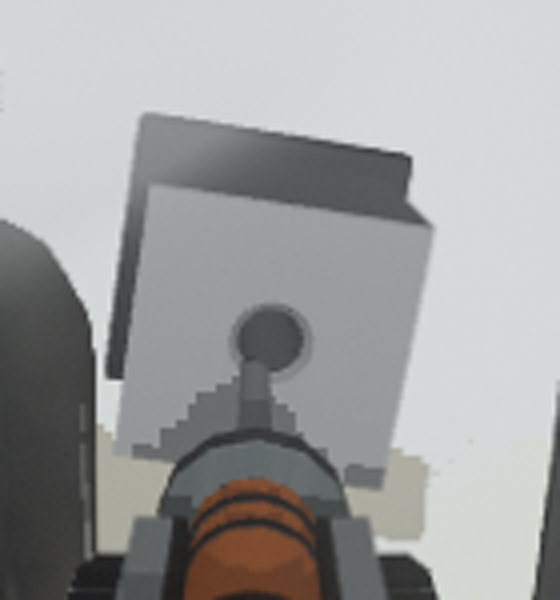

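Run:
```python
from h import *
t,a,R,o,s=rodnow()
W=shot('wrist');g=lambda x,y,z:np.round(atz(W,190+x/4,100+y/4,z,True),4)
print('tip',g(256,365,.0885),'hole',g(271,338,.076),'corners',[g(*c,.076) for c in[(150,185),(433,228),(115,455),(378,488)]])
```

```text
tip [0.4814 0.1468 0.0885] hole [0.4777 0.1447 0.076 ] corners [array([0.5035, 0.1126, 0.076 ]), array([0.4446, 0.1201, 0.076 ]), array([0.5109, 0.1719, 0.076 ]), array([0.4526, 0.179 , 0.076 ])]
```

```bash
python3 -m creep '[{"x":0,"y":0.08,"z":-0.08,"spin":0},{"x":0.15,"y":0,"z":-0.005,"spin":0},{"x":0.15,"y":0,"z":-0.005,"spin":0},{"x":0,"y":0,"z":0,"spin":0}]'
python3 - <<'E'
from h import *
t,a,R,o,s=rodnow();print(t,a)
W=shot('wrist')
crop(W,(190,100,330,250),'c16',4)
E
```

```text
time: 18.7
ee_pos: [0.4841, 0.1461, 0.1872]
tcp_rot: [[-0.037, -0.999, -0.029], [0.025, -0.03, 0.999], [-0.999, 0.036, 0.026]]
wrist_force: [0.3, 0.1, -1.1]
finger_gap: 0.197
[0.47590166 0.14645479 0.07954504] [ 0.0604366  -0.00877975  0.99813342]
```

View pics/c16.png

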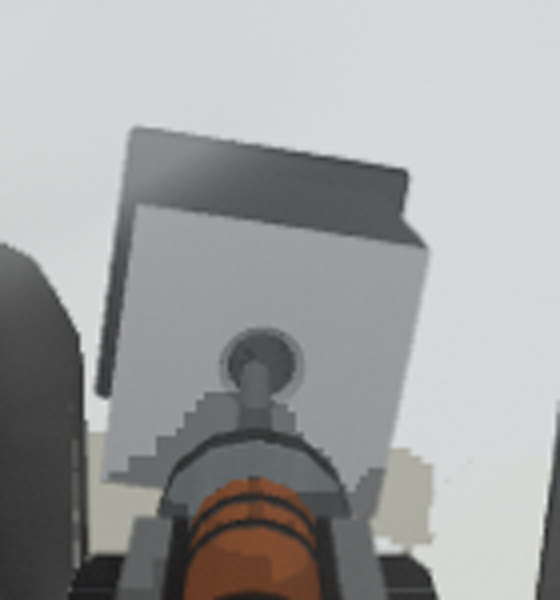

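```bash
python3 -m creep '[{"x":0.2,"y":0,"z":-0.005,"spin":0},{"x":0.2,"y":0,"z":-0.005,"spin":0},{"x":0.2,"y":0,"z":-0.005,"spin":0},{"x":0,"y":0,"z":0,"spin":0}]'
python3 - <<'E'
from h import *
t,a,R,o,s=rodnow();print(t,a,s['wrist_force'])
W=shot('wrist')
crop(W,(190,80,330,230),'c17',4)
E
```

```text
time: 19.15
ee_pos: [0.4834, 0.1461, 0.1677]
tcp_rot: [[-0.037, -0.999, -0.028], [0.025, -0.029, 0.999], [-0.999, 0.036, 0.026]]
wrist_force: [-0.5, -0.8, -0.4]
finger_gap: 0.196
[0.47526095 0.14644389 0.06008089] [ 0.06038667 -0.00877587  0.99813648] [-0.46999262 -0.75006668 -0.42902355]
```

View pics/c17.png

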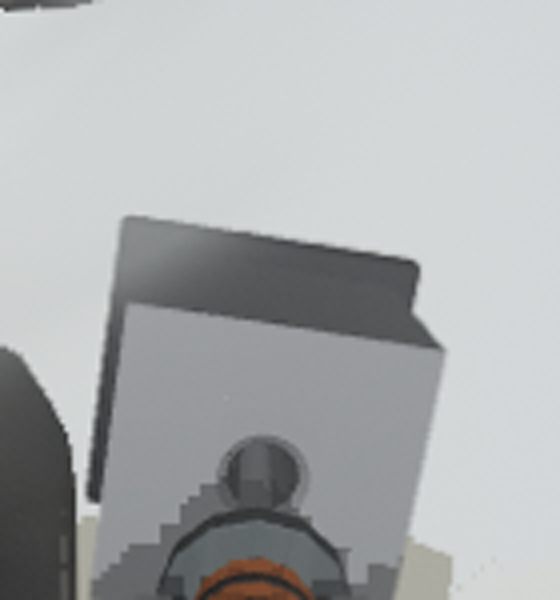

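```bash
python3 -m creep '[{"x":0.3,"y":0.01,"z":-0.01,"spin":0},{"x":0.3,"y":0.01,"z":-0.01,"spin":0},{"x":0.3,"y":0,"z":-0.01,"spin":0},{"x":0.3,"y":0,"z":-0.01,"spin":0},{"x":0.2,"y":0,"z":0,"spin":0},{"x":0,"y":0,"z":0,"spin":0}]'
python3 - <<'E'
from h import *
t,a,R,o,s=rodnow();print(t,a,s['wrist_force'])
E
```

```text
time: 19.8
ee_pos: [0.4811, 0.1459, 0.1219]
tcp_rot: [[-0.037, -0.999, -0.029], [0.025, -0.029, 0.999], [-0.999, 0.037, 0.026]]
wrist_force: [-0.3, -0.8, -0.1]
finger_gap: 0.195
[0.47286385 0.14613578 0.01431977] [ 0.06053783 -0.00850458  0.99812967] [-0.27556645 -0.76096942 -0.12946447]
```

```bash
python3 -m creep '[{"x":0.12,"y":0,"z":0,"spin":0},{"x":0.08,"y":0,"z":0,"spin":0},{"x":0.04,"y":0,"z":0,"spin":0},{"x":0,"y":0,"z":0,"spin":0}]'
python3 - <<'E'
from h import *
t,a,R,o,s=rodnow();print(t,a,s['wrist_force'])
E
```

```text
time: 20.2
ee_pos: [0.4812, 0.1462, 0.1148]
tcp_rot: [[-0.036, -0.999, -0.029], [0.025, -0.03, 0.999], [-0.999, 0.036, 0.026]]
wrist_force: [0.1, 0.6, -0.8]
finger_gap: 0.195
[0.47307746 0.14646395 0.00713991] [ 0.05950925 -0.00873077  0.99818957] [ 0.06388913  0.6381937  -0.84695473]
```

```bash
python3 -m creep '[{"x":0,"y":0,"z":0,"spin":0},{"x":0,"y":0,"z":0,"spin":0},{"x":0,"y":0,"z":0,"spin":0},{"x":0,"y":0,"z":0,"spin":0},{"x":0,"y":0,"z":0,"spin":0},{"x":0,"y":0,"z":0,"spin":0},{"x":0,"y":0,"z":0,"spin":0},{"x":0,"y":0,"z":0,"spin":0}]' 100
python3 - <<'E'
from h import *
W=shot('wrist','w18')
E
```

```text
time: 21.0
ee_pos: [0.4819, 0.1464, 0.1162]
tcp_rot: [[-0.034, -0.999, -0.029], [0.026, -0.03, 0.999], [-0.999, 0.033, 0.027]]
wrist_force: [0.4, -0.5, -0.1]
finger_gap: 0.997
```

View pics/w18.png

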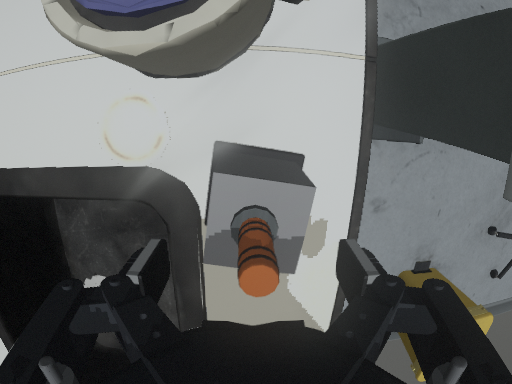

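```bash
python3 -m creep '[{"x":-0.3,"y":0,"z":0,"spin":0},{"x":-0.8,"y":0,"z":0,"spin":0},{"x":-1,"y":0,"z":0,"spin":0},{"x":-1,"y":0,"z":0,"spin":0},{"x":-1,"y":0,"z":0,"spin":0},{"x":-0.8,"y":0,"z":0,"spin":0},{"x":-0.2,"y":0.2,"z":-0.5,"spin":0.2},{"x":0,"y":0.2,"z":-1,"spin":0.3},{"x":0,"y":0.2,"z":-1,"spin":0.3},{"x":0,"y":0.2,"z":-1,"spin":0.3},{"x":0,"y":0,"z":0,"spin":0}]'
python3 -c "
from h import *
print(env.read_state()['q'])
D=shot('side');crop(D,(150,100,390,270),'s19',3.3)"
```

```text
time: 22.15
ee_pos: [0.4589, 0.0318, 0.2777]
tcp_rot: [[-0.032, -0.995, 0.092], [0.025, 0.091, 0.996], [-0.999, 0.034, 0.022]]
wrist_force: [0.2, 0.8, 0.3]
finger_gap: 1.001
[ 0.48118741 -0.30442708 -0.16419043 -0.03754278 -1.72806917 -0.5781863 ]
```

View pics/s19.png

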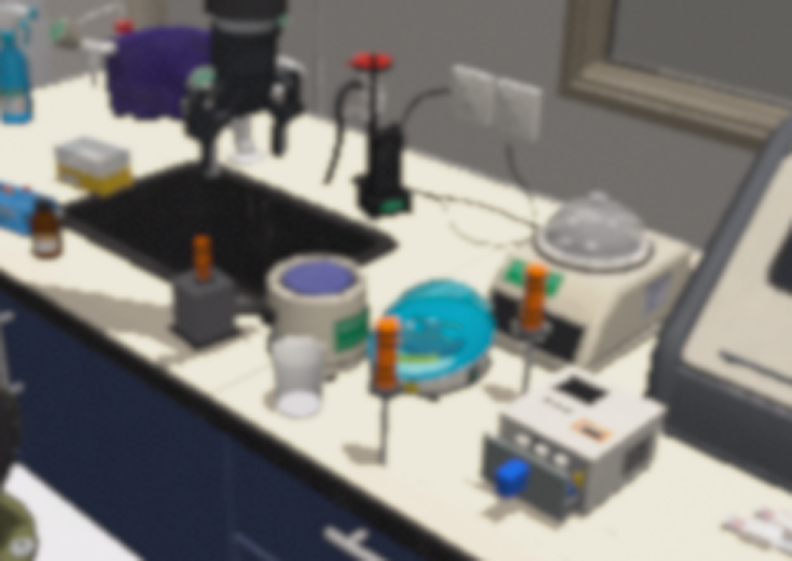

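```bash
python3 -m creep '[{"x":0,"y":-0.1,"z":-0.6,"spin":0},{"x":0,"y":-0.1,"z":-1,"spin":0},{"x":0,"y":-0.1,"z":-1,"spin":0},{"x":0,"y":-0.1,"z":-1,"spin":0},{"x":0,"y":-0.1,"z":-1,"spin":0},{"x":0,"y":-0.1,"z":-1,"spin":0},{"x":0,"y":-0.1,"z":-1,"spin":0},{"x":0,"y":-0.1,"z":-1,"spin":0},{"x":0,"y":-0.1,"z":-1,"spin":0},{"x":0,"y":-0.1,"z":-1,"spin":0},{"x":0,"y":-0.1,"z":-1,"spin":0},{"x":0,"y":-0.1,"z":-0.8,"spin":0},{"x":0,"y":0,"z":0,"spin":0}]'
python3 -m creep '[{"x":0,"y":0,"z":0,"spin":1},{"x":0,"y":0,"z":0,"spin":1},{"x":0,"y":0,"z":0,"spin":1},{"x":0,"y":0,"z":0,"spin":1},{"x":0,"y":0,"z":0,"spin":1},{"x":0,"y":0,"z":0,"spin":1},{"x":0,"y":0,"z":0,"spin":1},{"x":0,"y":0,"z":0,"spin":1},{"x":0,"y":0,"z":0,"spin":1},{"x":0,"y":0,"z":0,"spin":1},{"x":0,"y":0,"z":0,"spin":1},{"x":0,"y":0,"z":0,"spin":1},{"x":0,"y":0,"z":0,"spin":1},{"x":0,"y":0,"z":0,"spin":0}]'
```

```text
time: 23.5
ee_pos: [0.4651, -0.3193, 0.262]
tcp_rot: [[-0.041, -0.996, 0.082], [0.03, 0.081, 0.996], [-0.999, 0.043, 0.027]]
wrist_force: [-0.7, 0.1, -0.1]
finger_gap: 1.002
time: 24.9
ee_pos: [0.4686, -0.308, 0.257]
tcp_rot: [[-0.048, -0.081, 0.996], [0.036, 0.996, 0.083], [-0.998, 0.04, -0.045]]
wrist_force: [0.1, 0.2, -0.6]
finger_gap: 1.002
```

```bash
python3 -m creep '[{"x":0,"y":-0.6,"z":-0.4,"spin":0.8},{"x":0,"y":-0.6,"z":0,"spin":0},{"x":0,"y":-0.5,"z":0,"spin":0},{"x":0,"y":0,"z":0,"spin":0}]'
python3 - <<'E'
from h import *
import pickle
W=shot('wrist','w20');D=shot('side');S=shot('scene','sc20')
crop(D,(270,170,380,280),'c20',5)
pickle.dump((W,D,S),open('P20.pkl','wb'))
for n,p in [('W',W),('D',D)]:print(n,[(np.round(d['box']).tolist(),round(d['score'],2)) for d in finder.recognise(p,'pull_grip')][:3])
E
```

```text
time: 25.3
ee_pos: [0.459, -0.359, 0.2552]
tcp_rot: [[-0.049, -0.009, 0.999], [0.037, 0.999, 0.011], [-0.998, 0.038, -0.048]]
wrist_force: [0.3, -0.5, -1.4]
finger_gap: 1.0
W [([189.0, 160.0, 288.0, 226.0], 0.77)]
D [([295.0, 231.0, 329.0, 257.0], 0.94), ([293.0, 208.0, 352.0, 252.0], 0.39)]
```

View pics/w20.png

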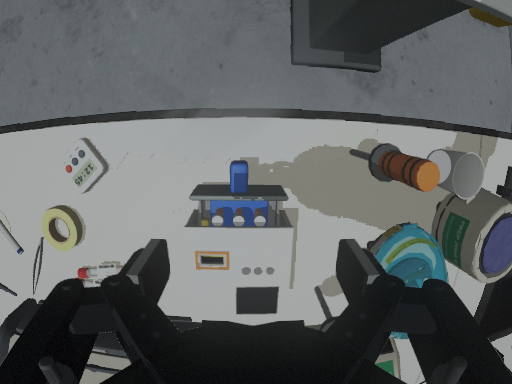

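View pics/c20.png

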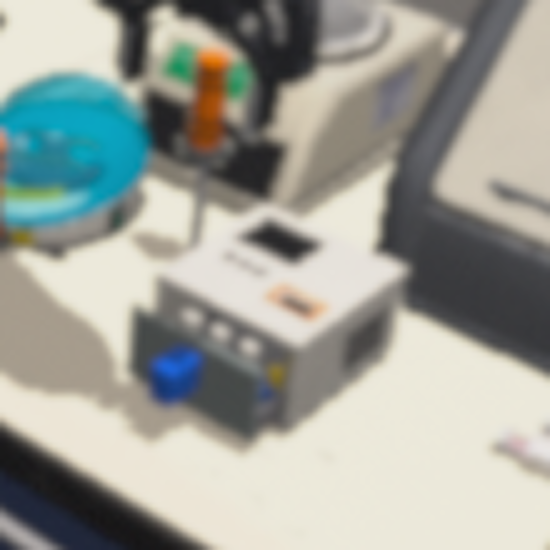

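Run:
```python
from h import *
import pickle
W,D,S=pickle.load(open('P20.pkl','rb'))
crop(W,(180,150,300,240),'c21',6)
print(W['position'])
print('pred grip top corners',[np.round(proj(W,[x,y,.065],True),1) for x in(.4415,.4755) for y in(-.377,-.357)])
```

```text
[ 0.3937599  -0.36481132  0.38126911]
pred grip top corners [array([229.9, 166.1]), array([248.5, 166.1]), array([230.1, 196.7]), array([248.3, 196.7])]
```

View pics/c21.png

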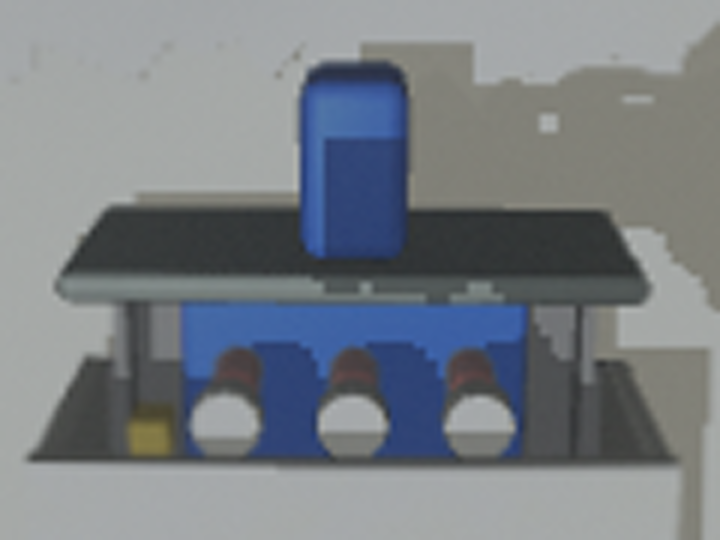

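Run:
```python
from h import *
import pickle
W,D,S=pickle.load(open('P20.pkl','rb'))
print([np.round(atz(W,u,v,.065,True),4) for u,v in[(230.2,163.5),(248,163.5),(248,193),(230.2,193)]])
print(tri([ray(W,239,178,True),ray(D,270+182/5,170+359/5)]))
s=env.read_state();print(s['ee_pos'],s['tcp_rot'])
```

```text
[array([ 0.4387, -0.3767,  0.065 ]), array([ 0.4387, -0.3576,  0.065 ]), array([ 0.4713, -0.3574,  0.065 ]), array([ 0.4713, -0.3769,  0.065 ])]
(array([ 0.45528377, -0.36826323,  0.06609264]), [np.float64(0.0013829302338790707), np.float64(0.0013829302338790824)])
[ 0.45934777 -0.35761805  0.25590143] [[-0.04758063 -0.00930027  0.9988241 ]
 [ 0.03674073  0.99926369  0.01105456]
 [-0.99819147  0.03722351 -0.0472039 ]]
```

```bash
python3 -m creep '[{"x":0.2,"y":-0.3,"z":0.1,"spin":0},{"x":0.6,"y":-0.27,"z":0.05,"spin":0},{"x":0.9,"y":0,"z":0,"spin":0},{"x":0.9,"y":0,"z":0,"spin":0},{"x":0.9,"y":0,"z":0,"spin":0},{"x":0.8,"y":0,"z":0,"spin":0},{"x":0.4,"y":0,"z":0,"spin":0},{"x":0,"y":0,"z":0,"spin":0}]'
python3 - <<'E'
from h import *
W=shot('wrist','w22')
E
```

```text
time: 26.35
ee_pos: [0.4589, -0.3708, 0.1077]
tcp_rot: [[-0.045, -0.014, 0.999], [0.036, 0.999, 0.016], [-0.998, 0.037, -0.045]]
wrist_force: [-0.4, -0.4, -0.4]
finger_gap: 0.999
```

View pics/w22.png

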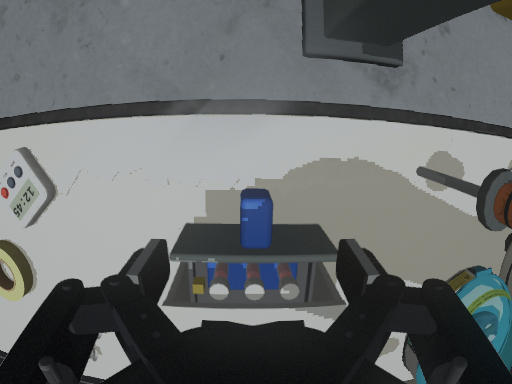

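```bash
python3 -m creep '[{"x":0.4,"y":0.05,"z":-0.12,"spin":0},{"x":0.5,"y":0,"z":0,"spin":0},{"x":0.5,"y":0,"z":0,"spin":0},{"x":0.4,"y":0,"z":0,"spin":0},{"x":0,"y":0,"z":0,"spin":0}]'
python3 - <<'E'
from h import *
W=shot('wrist','w23')
E
```

```text
time: 26.9
ee_pos: [0.4545, -0.3685, 0.0541]
tcp_rot: [[-0.039, -0.015, 0.999], [0.033, 0.999, 0.016], [-0.999, 0.033, -0.039]]
wrist_force: [-1.0, 0.4, -0.7]
finger_gap: 1.0
```

View pics/w23.png

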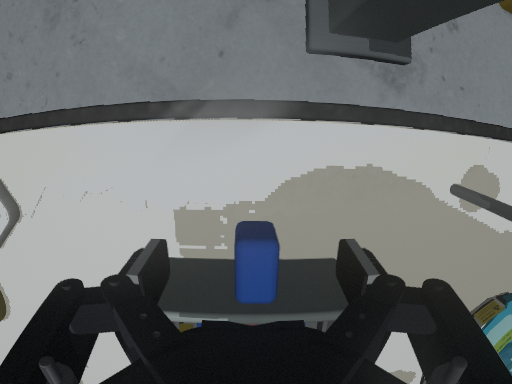

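Grip sits centred between the pads (pixel 256,262). Close.

```bash
python3 -m creep '[{"x":0,"y":0,"z":0,"spin":0},{"x":0,"y":0,"z":0,"spin":0},{"x":0,"y":0,"z":0,"spin":0},{"x":0,"y":0,"z":0,"spin":0},{"x":0,"y":0,"z":0,"spin":0},{"x":0,"y":0,"z":0,"spin":0},{"x":0,"y":0,"z":0,"spin":0},{"x":0,"y":0,"z":0,"spin":0},{"x":0,"y":0,"z":0,"spin":0}]' 0
```

```text
time: 27.85
ee_pos: [0.4564, -0.3673, 0.0577]
tcp_rot: [[-0.036, -0.014, 0.999], [0.033, 0.999, 0.015], [-0.999, 0.034, -0.035]]
wrist_force: [-0.1, 1.7, 0.4]
finger_gap: 0.222
```

```bash
python3 -m creep '[{"x":0,"y":0,"z":-0.3,"spin":0},{"x":0,"y":0,"z":-0.3,"spin":0},{"x":0,"y":0,"z":-0.3,"spin":0},{"x":0,"y":0,"z":-0.2,"spin":0},{"x":0,"y":0,"z":0,"spin":0}]'
```

```text
time: 28.35
ee_pos: [0.4201, -0.3671, 0.0577]
tcp_rot: [[-0.036, -0.013, 0.999], [0.035, 0.999, 0.014], [-0.999, 0.035, -0.035]]
wrist_force: [1.3, 2.1, -2.3]
finger_gap: 0.224
```

```bash
python3 -m creep '[{"x":0,"y":0,"z":-0.08,"spin":0},{"x":0,"y":0,"z":-0.08,"spin":0},{"x":0,"y":0,"z":0,"spin":0}]'
```

```text
time: 28.65
ee_pos: [0.4187, -0.3671, 0.0577]
tcp_rot: [[-0.026, -0.013, 1.0], [0.034, 0.999, 0.014], [-0.999, 0.034, -0.026]]
wrist_force: [-1.0, 1.2, -1.3]
finger_gap: 0.225
```

```bash
python3 -m creep '[{"x":0,"y":0,"z":0,"spin":0},{"x":0,"y":0,"z":0,"spin":0},{"x":0,"y":0,"z":0,"spin":0},{"x":0,"y":0,"z":0,"spin":0},{"x":0,"y":0,"z":0,"spin":0},{"x":0,"y":0,"z":0,"spin":0},{"x":0,"y":0,"z":0,"spin":0},{"x":0,"y":0,"z":0,"spin":0}]' 100
python3 -m creep '[{"x":-0.5,"y":0,"z":-0.05,"spin":0},{"x":-0.8,"y":0,"z":-0.05,"spin":0},{"x":-1,"y":0,"z":0,"spin":0},{"x":-1,"y":0,"z":0,"spin":0},{"x":-1,"y":0,"z":0,"spin":0},{"x":-1,"y":0,"z":0,"spin":0},{"x":-1,"y":0,"z":0,"spin":0},{"x":0,"y":0,"z":0,"spin":0},{"x":0,"y":0,"z":0,"spin":0}]'
python3 - <<'E'
from h import *
W=shot('wrist','w24');D=shot('side');S=shot('scene','sc24')
crop(D,(180,150,380,300),'s24',4); crop(S,(180,180,280,280),'sc24c',6)
print(env.read_state()['wrist_force'])
E
```

```text
time: 29.45
ee_pos: [0.4187, -0.3683, 0.06]
tcp_rot: [[-0.026, -0.016, 1.0], [0.031, 0.999, 0.016], [-0.999, 0.032, -0.025]]
wrist_force: [0.9, 0.1, 0.1]
finger_gap: 1.001
time: 30.35
ee_pos: [0.4186, -0.3752, 0.2659]
tcp_rot: [[-0.022, -0.015, 1.0], [0.027, 1.0, 0.016], [-0.999, 0.027, -0.022]]
wrist_force: [-0.3, 0.3, -0.8]
finger_gap: 0.996
[ 0.09950653  0.39008238 -0.23634674]
```

View pics/w24.png

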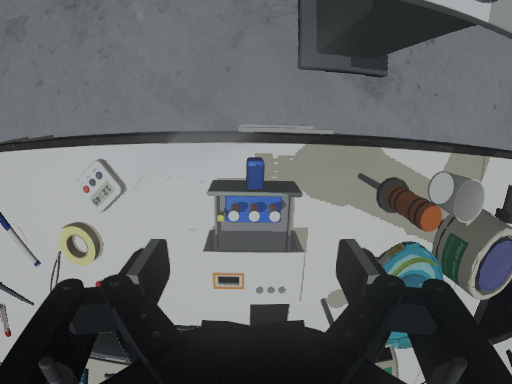

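View pics/s24.png

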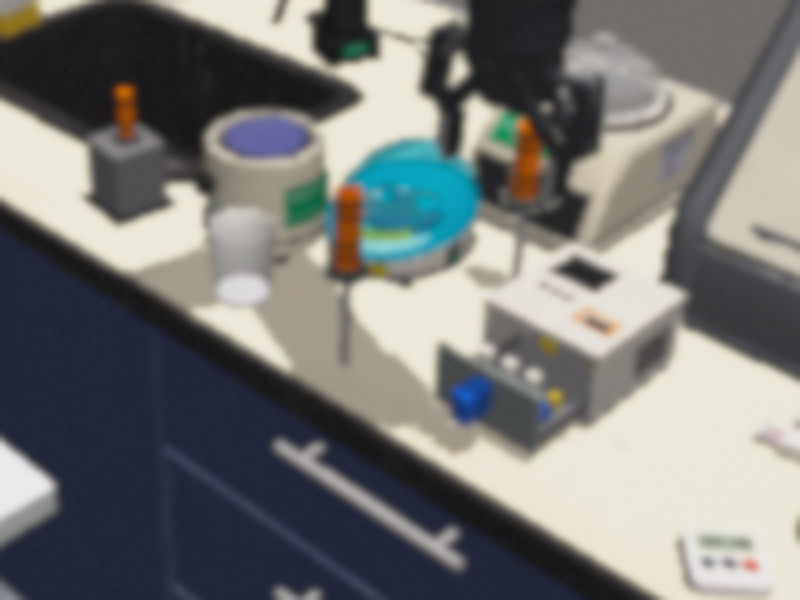

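View pics/sc24c.png

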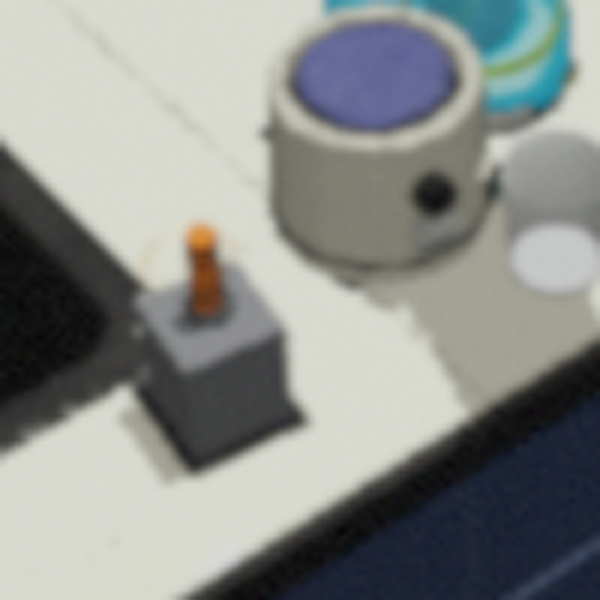

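Run:
```python
from h import *
W=shot('wrist');S=shot('scene');D=shot('side')
X=atz(W,255.5,160,.065,True);print('grip outer',X,'tray ~',.4715-X[0])
print('rod top',tri([ray(S,180+202/6,180+238/6),ray(D,180+125/4,150+88/4)]),'collar',tri([ray(S,180+205/6,180+310/6),ray(D,180+126/4,150+136/4)]))
env.close_job()
```

```text
grip outer [ 0.40019843 -0.367155    0.065     ] tray ~ 0.0713015738579647
rod top (array([0.47896824, 0.14725481, 0.13457855]), [np.float64(0.002920475980189587), np.float64(0.002920475980189799)]) collar (array([0.47955808, 0.14946633, 0.07915519]), [np.float64(0.0013212818678581169), np.float64(0.0013212818678583873)])
the job is handed in; nothing more can be done
```

The job is handed in at about 30.5 s, with the tray fully out and the rod back in its holder. `env.close_job()` gives no verdict, so these are my own last checks:

- **Rod choice:** I took the short rod standing in the holder; the two similar rods standing free are about 178 mm tall and were not touched.
- **Latch:** I pushed the rod through the slot to about 30 mm or more below the mouth. The upward force reached about 6 N, so the tab was at its stop, and the tray sprang ajar by about 33 mm.
- **Tray:** I gripped the blue grip and pulled until it stopped. The last picture puts the tray about 71 mm out, against its 70 mm stop.
- **Rod in holder:** The handle top measures 0.135 m high, where 0.134 m means fully home. It stands upright, with its axis within about 3 mm of the hole.
- **Bystanders:** The beaker, bottle and timer look unmoved, but I compared pictures only by eye.
- **Robot:** It ended about 0.27 m above the worktop with the gripper open and nothing in contact.

**Disagreements:**
- The tool drifted up to 0.05 rad off vertical, and I had no command to correct it. The rod was up to about 0.07 rad off upright while held, but settled upright when released.
- My model of the held rod was about 3 mm off from the wrist camera in x, so I aligned the tip by picture at the slot and the hole.
- The two views of the rod in the final check differ by 1 to 3 mm.

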